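Open the spray booth's window to its mark and start the extractor

TASK

Get the bench spray booth ready: with the fingers under the lip of its sliding window, push the window up until the pointer at its right end is level with the black height clip on the right post, and leave it standing there. Then press the push button of the small extractor switch beside the booth and let it spring back. Push with the fingertips or the outside of the fingers only: do not pinch the lip, do not shift the clip, and leave the other things where they are.

Things in the scene. Friction and masses are not known exactly. Their poses are not given: they have to be found in the camera images.
- booth: spray booth, fixed, 400 mm wide, 425 high: grey tray, two sloping posts 24 wide (centres y = +-182 mm), clear cheeks. Origin: at bench level, mid-width, where the window's plane meets the bench; x into the booth, y to its left, z up. The window leans back 30 degrees and slides along (0.5, 0, 0.866). A sill 45 mm high crosses the front at x = -32 to -18 mm; between it and the window the front is open
- sash (a joint): window's height along its slope, m: 0 lowest, 0.18 top stop. Balanced by a counterweight, it stays where it is left; moving it takes 3 to 6 N along the slope
- lip_edge (a point): middle of the lower front edge of the window's lip (moves with the window; 26 mm into the booth and 132 above the bench at joint 0). The lip: ledge 200 wide, 12 thick, 7 metal under 5 rubber, 36 mm out from the bottom rail, square to the window, so rising 30 degrees towards the robot. Axes: z up the slope (sliding direction), x inwards along the underside, y left. The space under the lip is free down to the sill
- pointer (a point): free end, middle, of the small dark steel pointer bar (6 mm thick) at the right end of the window's bottom rail, in front of the right post; 198 mm right of the middle, 11 mm up the slope from the lip's underside; axes as point lip_edge
- mark (a joint): height along the slope in m at which the black height clip is set; the pointer is level with it when joint sash has the same value. Not to be moved; it is no stop and does not hold the window.
- mark_line (a point): mark of the black plastic clip on the outer side of the right post: middle of the front of its 5 mm thick finger beside the pointer's end; axes as point lip_edge (z along the sliding direction)
- fan_top (a point): middle of the top of the round black push button (32 mm across) in the low, round grey housing of the extractor switch, fixed to the bench left or right of the booth; z up
- fan (a joint): travel of the push button in m, 0 out, 0.006 fully pressed at 4 N, springs back by itself; it counts as pressed from 0.004
- glue_mid (a point): centre of the white glue bottle with blue cap, 54 mm across, 150 mm high, standing on the other side of the booth; not to be moved
- tape_mid (a point): centre of the yellow tape roll, 100 mm across, 36 mm high, lying in front of one side of the booth; not to be moved
- strips_mid (a point): centre of the wooden strip bundle 110 x 60 x 18 mm, lying in front of one side of the booth; not to be moved
- model_mid (a point): centre of the small wooden house model inside the booth, base 70 x 70 mm, 60 mm high; not to be moved
Mind the look-alikes: they are no part of the job. What is meant by the part that bears fan_top is not orange or red, and is the smaller of those in its own colour.

How it is judged:
By the outcome, as a careful person would: the job done as asked, in the order asked, and still so for the second after the job is handed in, with the robot touching nothing.
It also fails if it takes over 54 s, if anything falls off the work surface, if the arm or the gripper's body presses on something with over 40 N, if the wrist force passes 120 N, or if a joint passes its speed limit or range.

ROBOT

A 6-joint arm with a two-finger parallel gripper is mounted at the origin on the work surface. World frame = base frame: x ahead of the robot, y to its left, z up, the work surface at z = 0. Lengths are in m, angles in degrees, forces in N, time in s.
With the tool pointing down it reaches from about 0.225 to 0.875 m from the base axis. Payload 3.4 kg.
Tool frame: the origin (TCP) lies between the finger pads; the fingertips stand arm.tips_ahead ahead of it and the grasp point (between the pads) lies 11 mm behind it (arm.tips_ahead is the distance from the TCP to the fingertips, in m); z points along the fingers, y is the line along which they close (so a half turn about z gives the same grasp; the last joint's range is limited). The gripper opens to 85 mm and grips with 20 to 120 N. Pads are 22 mm wide; open, the fingers measure 114 mm over their backs; the gripper's body (76 mm by 85 mm) begins 54 mm behind the grasp point. The pads swing forward as they close: fully open they stand 13 mm farther back than shut.
Start: joints at [-74.542, 15.808, 86.224, -0, 77.962, -6.933], TCP at [0.219, -0.532, 0.239] pointing down, gripper open.
Joint ranges: [-165.64, 165.64], [-43.16, 119.46], [12.63, 154.43], [-67.54, 247.53], [6.08, 155.33], [-154.97, 154.97]. Speed limits (degrees/s): [147.25, 147.25, 180, 180, 180, 180].

INTERFACE

Orientations are given as [roll, pitch, yaw] about the fixed x, y, z axes, in that order (R = Rz(yaw) Ry(pitch) Rx(roll)).
In Python, from workcell import arm, capture, camera_info, regions_of gives the robot as it stands.
- The arm moves only by the tool carry_out, never from a script. Its argument "motion" is a list of rows, each a list of 6 numbers: the shift along the world's x, y, z in cm, then the turn, a rotation vector about the world's x, y, z in rad. In form: [[x, y, z, ax, ay, az], ...]. A call has 1 to 12 rows; each row shifts and turns the commanded pose from where the row before left it; what a row does not reach is not made up. A row lasts 1/10 s, in which the tool goes at most 50 mm and 8.59 degrees, less where a joint would pass 70% of its speed; a pose out of reach is approached as far as the arm can. A call with a gripper value outside its range is refused whole. "fingers" is the finger opening in cm, from 0 to 8.54, set as the call begins (left out, the last holds). The fingers move at their own pace and stop on an object; "squeeze" is the grip in N (left out, the last holds). Time passes only in rows, so rows that do not move let the fingers close. It gives the time, the measured TCP pose, the force, the opening and the grip force at its end, in the units of the state.
- arm.state(): the state, without advancing time (a new reading comes with each control period).
- capture(name): name is "scene" or "top" or "wrist"; returns (picture, depth): 400x640x3 uint8, red, green, blue; 400x640 float32, m along the optical axis (not along the pixel's ray), 0 where there is no reading.
- camera_info(name): a dict with "mtx" (3x3 intrinsics, pixels), "position" and "attitude" of the camera in the world. Camera axes: x right, y up, looking along -z (the intrinsics and any distortion apply to the point x, -y, -z); pixel columns grow to the right and rows downward; lengths in m; the calibration is good to about 2 mm. A picture is of the moment at which its call begins: read the wrist's pose just before it. camera_info takes no time and is no camera call; for the wrist camera it gives the pose at the moment of the call.
- arm.hand_in(): hands the job in; it is judged then, once.
Trained networks look in the newest picture that a camera, given by its name, has taken for a name from the list of things; names that differ only in an ending like _2 or _b are one class to them, and where a whole thing is asked for, a point or a joint stands for the part that bears it (a point fixed in the world has none). Each returns a list of dicts, best first, with "score" (0 to 1); they miss things now and then, are a little off and sometimes report something else, mostly with a low value. They report only what shows in the picture. A call takes as long as a camera call. They do not tell look-alikes from the thing itself.
- regions_of(camera, query): "mask" (400x640 bool, what is visible of it) and "box" ([left, top, width, height] in pixels, round what is visible of it).
The state is a dict: "clock": time; "q": joint angles; "qvel": joint speeds; "tau": joint torques, N m; "position": TCP position; "ee_rot": TCP orientation; "ft_force": force on the tool from outside, world axes, zero at the start; "ft_torque": the same for the moment, N m; "width": opening from 0.0 (shut) to 1.0 (fully open); "grip_force": force on a finger pad.
Only numpy, scipy, OpenCV 4.12 (cv2) and the standard library are available. Lean on these libraries where they do the work, as an engineer would, in place of code of your own. Each camera call takes 0.05 s, during which the arm holds its last target. There are 200 camera calls.

## Working session

There is one attempt and no reset: what is moved stays moved. The work goes in short steps, Python scripts to look and compute and a tool call to move; the robot and the scene stay as the last step left them, time stands still between calls to the robot, and variables do not carry over. Pictures are saved under pics/ and viewed, at most 10 in all, crops included, and the job is handed in when it is done.

Besides the shell and the picture viewer there is one more tool, called after "Request:" as name(argument=value, ...), one argument or row to a line, values as JSON. carry_out: Moves the arm, as the interface text tells. Its arguments: {"type":"object","properties":{"motion":{"type":"array","items":{"type":"array","items":{"type":"number"}}},"fingers":{"type":"number"},"squeeze":{"type":"number"}},"required":["motion"]}

```bash
mkdir -p pics; ls; cat > h.py <<'E'
import numpy as np, cv2
from workcell import arm, capture, camera_info, regions_of
def R_of(c):
    a=np.array(c["attitude"],float)
    return a
def world(ci,u,v,d):
    from scipy.spatial.transform import Rotation as Ro
    K=np.array(ci["mtx"]);a=np.array(ci["attitude"],float)
    R=a if a.shape==(3,3) else (Ro.from_quat(a).as_matrix() if a.size==4 else Ro.from_euler('xyz',a,degrees=True).as_matrix())
    p=np.array([(u-K[0,2])/K[0,0]*d,-(v-K[1,2])/K[1,1]*d,-d])
    return R@p+np.array(ci["position"])
def save(n,im,up=1):
    cv2.imwrite("pics/"+n+".png",cv2.resize(im[:,:,::-1],None,fx=up,fy=up,interpolation=cv2.INTER_CUBIC))
E
python3 - <<'E'
from h import *
print(arm.state(), arm.tips_ahead)
ims=[]
for c in ("scene","top"):
    print(c,camera_info(c))
    im,d=capture(c);np.savez("/tmp/%s.npz"%c,im=im,d=d);ims.append(im)
    for n in ["booth","sash","lip_edge","pointer","mark_line","mark","fan_top","fan","glue_mid","tape_mid","strips_mid","model_mid"]:
        try:
            for r in regions_of(c,n)[:3]:
                m=r["mask"]&(d>0);v,u=np.nonzero(m)
                if len(u)==0: continue
                mu,mv=np.median(u),np.median(v);dd=np.median(d[m])
                print(c,n,round(r["score"],2),r["box"],np.round(world(camera_info(c),mu,mv,dd),3))
        except Exception as e: print(n,e)
save("a_scene",ims[0],1.25);save("a_top",ims[1],1.25)
E
```

```text
pics
{'clock': 0.0, 'q': array([-7.45429889e+01,  1.58484944e+01,  8.62951905e+01,  2.43957179e-03,
        7.79624519e+01, -6.93188630e+00]), 'qvel': array([ 0.05832032,  0.03334471, -0.07717505,  0.02430723,  0.05647995,
        0.00242354]), 'tau': array([-1.23937871e-04, -4.16775155e+01, -2.45804054e+01,  2.44890094e-05,
        1.12072629e-02, -1.23880247e-05]), 'position': array([ 0.21889206, -0.53115167,  0.23843123]), 'ee_rot': array([-1.79894927e+02, -1.51771131e-02,  2.23883725e+01]), 'ft_force': array([-0.32211501,  0.51606006,  0.55691075]), 'ft_torque': array([-0.00320863, -0.05508737, -0.01456995]), 'grip_force': 0.0, 'width': 1.0002666787646124} 0.008
scene {'mtx': array([[508.1657018 ,   0.        , 318.87848817],
       [  0.        , 508.1657018 , 197.29615091],
       [  0.        ,   0.        ,   1.        ]]), 'position': array([1.19347012, 0.28861903, 1.24549404]), 'attitude': array([ 30.06281421,   0.49448291, 111.04586143])}
scene booth 0.7 [164.1, 169.0, 225.9, 161.8] [0.729 0.013 0.123]
scene sash 0.8 [247.8, 179.9, 125.7, 40.5] [0.606 0.037 0.153]
scene li
[... 1802 characters left out ...]
op mark_line 0.42 [218.4, 261.5, 27.4, 44.4] [0.39  0.274 0.017]
top mark 0.46 [398.0, 148.3, 10.8, 14.3] [ 0.678 -0.167  0.238]
top fan_top 0.55 [176.9, 187.8, 18.0, 15.3] [0.643 0.408 0.031]
top fan_top 0.47 [214.6, 225.0, 13.3, 13.2] [0.543 0.304 0.021]
top fan_top 0.43 [212.0, 191.3, 17.5, 11.0] [0.641 0.307 0.03 ]
top fan 0.78 [178.6, 186.6, 13.5, 17.1] [0.645 0.408 0.031]
top fan 0.74 [213.3, 189.7, 16.4, 13.6] [0.638 0.308 0.029]
top fan 0.6 [215.8, 225.6, 10.4, 8.1] [0.543 0.304 0.022]
top glue_mid 0.6 [416.5, 194.7, 24.9, 27.4] [ 0.585 -0.264  0.099]
top tape_mid 0.77 [388.3, 241.4, 33.3, 35.0] [ 0.446 -0.221  0.033]
top strips_mid 0.56 [219.1, 263.3, 26.7, 40.6] [0.39  0.274 0.017]
```

View pics/a_top.png

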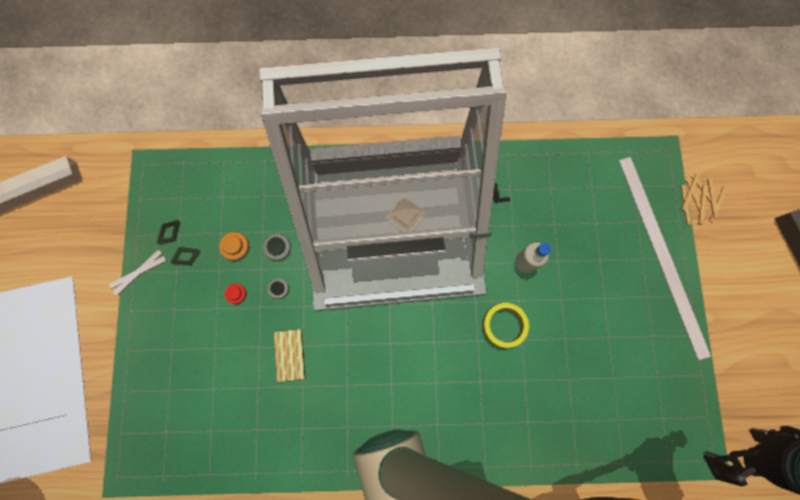

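View pics/a_scene.png

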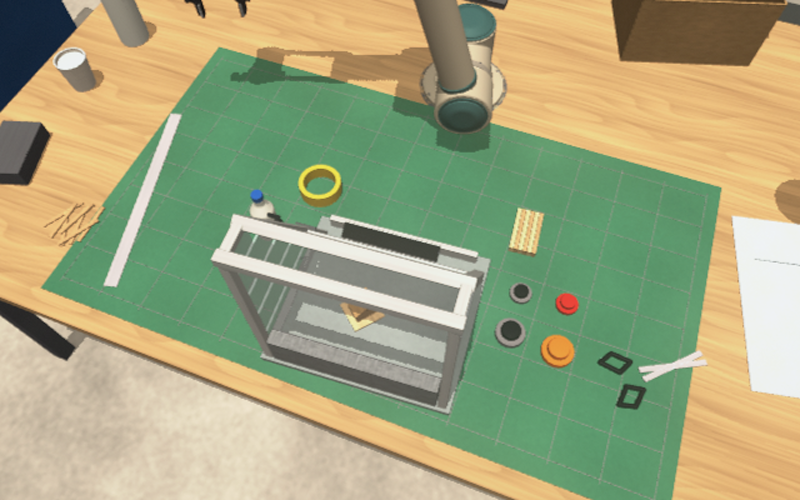

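The four buttons in the top picture (800-px view): black large (276,246), black small (277,288), orange (233,246) and red (235,294). The small black one fits, as it is neither orange nor red and is the smaller of the two black ones. The lip is the dark bar (345–445, 248), the pointer is near (480,236) and the clip near (500,195).

```bash
python3 - <<'E'
from h import *
z=np.load("/tmp/top.npz");im,d=z["im"],z["d"];ci=camera_info("top")
V,U=np.mgrid[0:400,0:640]
from scipy.spatial.transform import Rotation as Ro
K=ci["mtx"];P=np.stack([(U-K[0,2])/K[0,0]*d,-(V-K[1,2])/K[1,1]*d,-d],-1)@Ro.from_euler('xyz',ci["attitude"],degrees=True).as_matrix().T+ci["position"]
np.save("/tmp/P.npy",P)
# sill: bright strip
m=(im.min(-1)>150)&(V>222)&(V<246)&(U>255)&(U<385)
p=P[m];print("sill",m.sum(),np.median(p,0),"yaw",np.degrees(np.arctan(np.polyfit(p[:,1],p[:,0],1)[0])), p[:,1].min(),p[:,1].max())
# lip
m=(im.max(-1)<70)&(V>185)&(V<212)&(U>265)&(U<365)
p=P[m];print("lip",m.sum(),np.median(p,0),np.polyfit(p[:,1],p[:,0],1),p[:,1].min(),p[:,1].max(),np.percentile(p[:,2],[5,50,95]))
for v in range(184,212,2): print(v,[ (im[v,u].tolist(),np.round(P[v,u],3).tolist()) for u in (316,)])
save("b_crop",np.hstack([im[140:215,355:420]]),8)
c=np.hstack([im[170:250,160:240]]);save("b_fan",c,6)
for (u,v) in [(222,231),(221,196)]:
    mm=(im.max(-1)<60)&(np.abs(U-u)<14)&(np.abs(V-v)<14)&(P[...,2]>0.01)
    q=P[mm];print("btn",q.shape,q.mean(0),np.ptp(q,axis=0))
E
```

```text
sill 1719 [0.5338952  0.04900316 0.01768015] yaw -1.61579876303479 -0.16263850812099867 0.20812273572251
lip 637 [0.60094465 0.02911216 0.15615673] [-0.06719508  0.60195851] -0.06785744880930489 0.12722556429423854 [0.14896342 0.15615673 0.16295644]
184 [([156, 152, 143], [0.635, 0.031, 0.164])]
186 [([151, 145, 136], [0.632, 0.031, 0.159])]
188 [([173, 165, 156], [0.628, 0.031, 0.153])]
190 [([166, 161, 155], [0.396, 0.031, 1.113])]
192 [([132, 123, 115], [0.619, 0.032, 0.144])]
194 [([63, 62, 56], [0.613, 0.032, 0.149])]
196 [([58, 57, 51], [0.606, 0.032, 0.154])]
198 [([59, 59, 55], [0.6, 0.032, 0.159])]
200 [([62, 62, 55], [0.595, 0.032, 0.16])]
202 [([66, 66, 60], [0.589, 0.032, 0.161])]
204 [([119, 113, 106], [0.585, 0.032, 0.157])]
206 [([118, 117, 111], [0.606, 0.033, 0.018])]
208 [([112, 115, 106], [0.6, 0.033, 0.017])]
210 [([109, 113, 105], [0.595, 0.033, 0.014])]
btn (76, 3) [0.53988006 0.30173463 0.03610945] [0.15825991 0.28826909 1.09570447]
btn (33, 3) [0.6490517  0.31058394 0.03033345] [0.02676886 0.03312313 0.00858636]
```

View pics/b_crop.png

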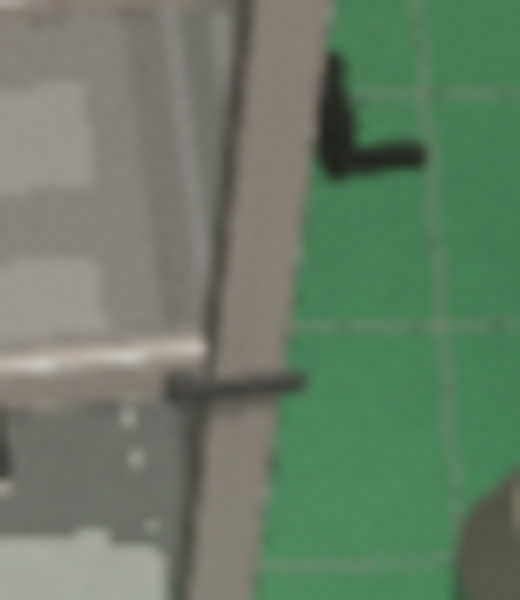

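View pics/b_fan.png

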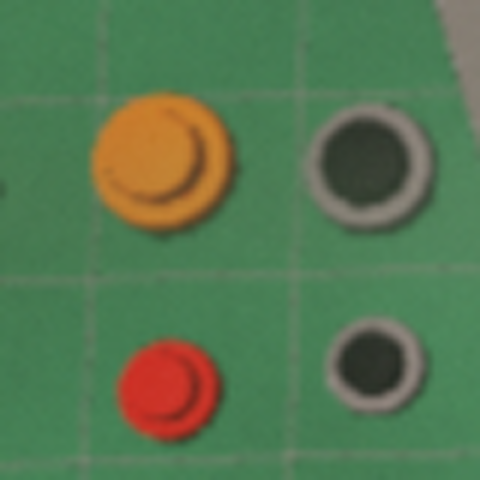

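The clip is the black L at (397–408, 150–161) in the top image, with its finger around (405,159). The pointer end is at (393,188). In the fan crop the small black button sits at (372,365), top px (222,231); it has a grey housing and is clearly smaller than the other black one.

```bash
python3 - <<'E'
from h import *
from scipy.spatial.transform import Rotation as Ro
s=arm.state();c=camera_info("wrist")
T=Ro.from_euler('xyz',s["ee_rot"],degrees=True)
print("cam in tool",T.inv().apply(c["position"]-s["position"]),(T.inv()*Ro.from_euler('xyz',c["attitude"],degrees=True)).as_matrix().round(2),c["mtx"][0])
print([a for a in dir(arm) if a[0]!='_'])
P=np.load("/tmp/P.npy");im=np.load("/tmp/top.npz")["im"]
for n,(a,b,e,f) in dict(ptr=(379,393,185,191),clip=(394,410,146,163)).items():
    for v in range(e,f):
        for u in range(a,b):
            if im[v,u].max()<75 and P[v,u,2]<.5 and P[v,u,2]>.1: print(n,u,v,im[v,u].max(),P[v,u].round(3))
E
```

```text
cam in tool [ 6.90815340e-02  8.61438773e-05 -1.35379967e-01] [[ 0.    0.96  0.28]
 [ 1.   -0.   -0.  ]
 [ 0.    0.28 -0.96]] [320.53214078   0.         319.22274489]
['MotionError', 'hand_in', 'state', 'tips_ahead']
ptr 381 188 74 [ 0.624 -0.137  0.151]
ptr 382 188 72 [ 0.623 -0.139  0.152]
ptr 383 188 70 [ 0.624 -0.142  0.151]
ptr 384 188 69 [ 0.624 -0.145  0.148]
ptr 385 188 70 [ 0.625 -0.148  0.146]
ptr 386 188 71 [ 0.623 -0.15   0.151]
ptr 387 188 70 [ 0.624 -0.153  0.146]
ptr 388 188 68 [ 0.624 -0.155  0.148]
ptr 389 188 68 [ 0.624 -0.158  0.148]
ptr 390 188 72 [ 0.624 -0.161  0.145]
ptr 391 188 74 [ 0.624 -0.164  0.146]
ptr 379 189 65 [ 0.621 -0.131  0.151]
ptr 380 189 65 [ 0.622 -0.134  0.149]
ptr 381 189 68 [ 0.621 -0.136  0.152]
ptr 382 189 72 [ 0.622 -0.14   0.147]
ptr 383 189 74 [ 0.622 -0.142  0.147]
ptr 380 190 70 [ 0.625 -0.139  0.122]
clip 396 147 59 [ 0.707 -0.166  0.228]
clip 396 148 50 [ 0.703 -0.165  0.23 ]
clip 397 148 64 [ 0.703 -0.167  0.231]
clip 396 149 50 [ 0.7   -0.164  0.234]
clip 397 149 67 [ 0.7   -0.167  0.232]
clip 396 150 47 [ 0.696 -0.163  0.236]
cli
[... 1870 characters left out ...]
lip 406 159 45 [ 0.673 -0.185  0.238]
clip 407 159 55 [ 0.671 -0.187  0.242]
clip 396 160 37 [ 0.673 -0.163  0.231]
clip 397 160 37 [ 0.672 -0.164  0.235]
clip 398 160 41 [ 0.67  -0.166  0.24 ]
clip 399 160 43 [ 0.67  -0.168  0.24 ]
clip 400 160 43 [ 0.67  -0.17   0.241]
clip 401 160 42 [ 0.67  -0.173  0.238]
clip 402 160 46 [ 0.67  -0.176  0.238]
clip 403 160 47 [ 0.67  -0.178  0.24 ]
clip 404 160 50 [ 0.67  -0.181  0.237]
clip 405 160 51 [ 0.67  -0.183  0.239]
clip 406 160 53 [ 0.67  -0.185  0.239]
clip 407 160 67 [ 0.671 -0.189  0.234]
clip 396 161 49 [ 0.671 -0.163  0.23 ]
clip 397 161 45 [ 0.672 -0.166  0.227]
clip 398 161 56 [ 0.668 -0.166  0.238]
clip 399 161 66 [ 0.668 -0.169  0.237]
```

Request:
carry_out(
  motion=[
    [1.8, 4.6, 0.5, 0, 0, -0.11],
    [1.8, 4.6, 0.5, 0, 0, -0.11],
    [1.8, 4.6, 0.5, 0, 0, -0.11],
    [1.8, 4.6, 0.5, 0, 0, 0],
    [1.8, 4.6, 0.5, 0, 0, 0],
    [1.8, 4.6, 0.5, 0, 0, 0],
    [1.8, 4.6, 0.5, 0, 0, 0],
    [1.8, 4.6, 0.5, 0, 0, 0],
    [1.8, 4.6, 0.5, 0, 0, 0],
    [1.8, 4.6, 0.5, 0, 0, 0],
    [1.8, 4.6, 0.5, 0, 0, 0],
    [1.8, 4.6, 0.5, 0, 0, 0],
  ],
  fingers=0,
)

```text
clock: 2.5
position: [0.4354, 0.0223, 0.2999]
ee_rot: [180.0, -0.1, 3.5]
ft_force: [1.1, -1.6, -0.1]
width: 0.002
grip_force: 0.0
```

Request:
carry_out(
  motion=[
    [0, 0.2, 0, 0.01, -0.14, 0],
    [0, 0.2, 0, 0.01, -0.14, 0],
    [0, 0.2, 0, 0.01, -0.14, 0],
    [0, 0.2, 0, 0.01, -0.14, 0],
    [0, 0.2, 0, 0.01, -0.14, 0],
    [0, 0, 0, 0, 0, 0],
    [0, 0, 0, 0, 0, 0],
  ],
)

```text
clock: 3.2
position: [0.435, 0.03, 0.3001]
ee_rot: [-179.5, -40.2, 3.2]
ft_force: [0.6, -0.6, 1.7]
width: 0.001
grip_force: 0.0
```

```bash
python3 - <<'E'
from h import *
s=arm.state();print(s["clock"],s["q"].round(1),s["position"],s["ee_rot"],s["width"],s["ft_force"],arm.tips_ahead)
c=camera_info("wrist")
im,d=capture("wrist");np.savez("/tmp/w.npz",im=im,d=d,p=c["position"],a=c["attitude"],K=c["mtx"]);save("c_wrist",im,1.25)
E
```

```text
3.2 [-15.8 -18.5 122.6  20.3  39.1  59.2] [0.43502828 0.02996061 0.30006224] [-179.5096685   -40.18152739    3.23988973] 0.001454897720740794 [ 0.6047233  -0.59773965  1.69355189] 0.008
```

View pics/c_wrist.png

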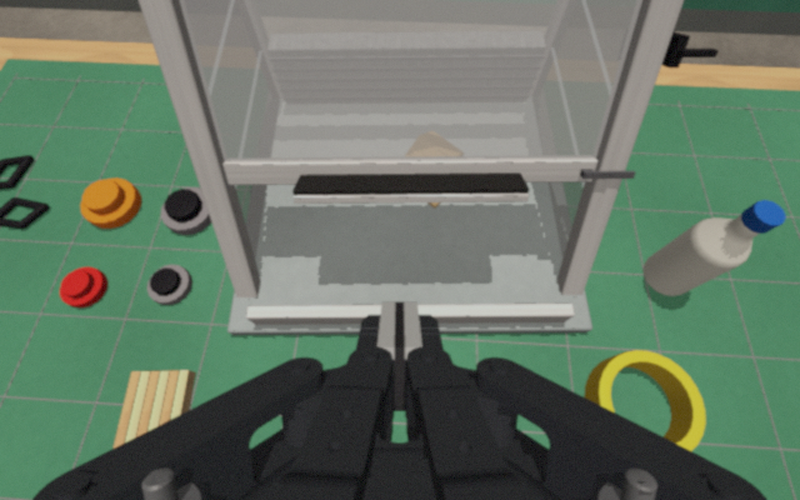

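Wrist view (800-px): the lip is the dark bar at (295–527, 175–195), with its light front lower edge near row 200. The pointer end is at (633,175) and the clip finger at (690–716, 52). The closed fingertips are at (400,305).

```bash
cat >> h.py <<'E'
from scipy.spatial.transform import Rotation as Ro
def cloud(K,pos,att,d):
    V,U=np.mgrid[0:400,0:640]
    return np.stack([(U-K[0,2])/K[0,0]*d,-(V-K[1,2])/K[1,1]*d,-d],-1)@Ro.from_euler('xyz',att,degrees=True).as_matrix().T+pos
E
python3 - <<'E'
from h import *
z=np.load("/tmp/w.npz");im,d=z["im"],z["d"];P=cloud(z["K"],z["p"],z["a"],d)
V,U=np.mgrid[0:400,0:640]
m=(im.max(-1)<60)&(V>136)&(V<160)&(U>232)&(U<424)&(P[...,2]>.1)&(P[...,2]<.3)
p=P[m];print("rubber",len(p),p.mean(0),"y",np.percentile(p[:,1],[0,1,99,100]))
A=np.c_[p[:,:2],np.ones(len(p))];print("plane",np.linalg.lstsq(A,p[:,2],rcond=None)[0])
L=[]
for u in (245,260,280,300,320,340,360,380,400,415):
    col=[(v,im[v,u].max(),*P[v,u].round(4)) for v in range(130,172)]
    v=[c[0] for c in col if c[1]>110 and 150<c[0]<166 and c[4]>.12]
    f=max(v) if v else None
    L.append((u,f,P[f,u].round(4) if f else None))
for l in L: print(*l)
for v in range(136,168,1): print(v,im[v,320].tolist(),P[v,320].round(4))
for n,(a,b,e,f) in dict(ptr=(470,508,135,146),clip=(552,574,36,48)).items():
    q=[P[v,u] for v in range(e,f) for u in range(a,b) if im[v,u].max()<75 and .1<P[v,u,2]<.3]
    q=np.array(q);print(n,len(q),np.median(q,0),q[q[:,1].argsort()][:4].round(3).tolist())
E
```

```text
rubber 2562 [0.59654946 0.03108953 0.15740038] y [-0.06718049 -0.06476455  0.12691823  0.12937175]
plane [-0.51266595 -0.03525909  0.46432717]
245 162 [0.5741 0.1186 0.1545]
260 162 [0.576  0.103  0.1529]
280 162 [0.5764 0.0813 0.1544]
300 161 [0.5789 0.0601 0.1543]
320 161 [0.5797 0.0388 0.1551]
340 161 [0.5809 0.0175 0.1552]
360 161 [ 0.5821 -0.0037  0.1552]
380 161 [ 0.5842 -0.0251  0.1539]
400 160 [ 0.5862 -0.0463  0.1546]
415 160 [ 0.5869 -0.0621  0.1549]
136 [152, 147, 142] [0.6177 0.0412 0.1468]
137 [150, 146, 140] [0.6169 0.0411 0.146 ]
138 [139, 135, 129] [0.6157 0.041  0.1457]
139 [96, 94, 88] [0.613  0.0409 0.1477]
140 [52, 51, 47] [0.6099 0.0407 0.1501]
141 [39, 37, 33] [0.6086 0.0406 0.1501]
142 [44, 41, 39] [0.6066 0.0405 0.1511]
143 [43, 39, 39] [0.6042 0.0403 0.1527]
144 [34, 34, 25] [0.6014 0.0401 0.1548]
145 [39, 39, 37] [0.6    0.04   0.1549]
146 [41, 41, 37] [0.5963 0.0398 0.1585]
147 [32, 30, 30] [0.5947 0.0397 0.1591]
148 [42, 39, 36] [0.5929 0.0396 0.1599]
149 [45, 40, 37] [0.5907 0.0394 0.1613]
150 [43, 40, 37] [0.5884 0.0393 0.1628]
151 [47, 43, 41] [0.5875 0
[... 274 characters left out ...]
48, 142] [0.582  0.0389 0.1573]
159 [155, 149, 146] [0.5811 0.0389 0.1568]
160 [152, 148, 142] [0.5807 0.0388 0.1555]
161 [151, 147, 141] [0.5797 0.0388 0.1551]
162 [150, 152, 147] [0.6615 0.0444 0.0176]
163 [159, 162, 156] [0.6609 0.0444 0.0156]
164 [151, 154, 150] [0.6585 0.0442 0.0165]
165 [132, 134, 131] [0.657  0.0441 0.0161]
166 [120, 124, 119] [0.6551 0.044  0.0163]
167 [117, 120, 117] [0.6526 0.0439 0.0174]
ptr 89 [ 0.62096974 -0.14635444  0.14986175] [[0.623, -0.165, 0.15], [0.622, -0.165, 0.15], [0.621, -0.165, 0.15], [0.623, -0.165, 0.149]]
clip 148 [ 0.66809649 -0.17878304  0.23901042] [[0.669, -0.189, 0.239], [0.669, -0.188, 0.24], [0.667, -0.188, 0.238], [0.668, -0.188, 0.239]]
```

Request:
carry_out(
  motion=[
    [0, 0, -4.7, 0, 0, 0],
    [0, 0, -4.7, 0, 0, 0],
    [0, 0, -4.8, 0, 0, 0],
    [0, 0, -4.8, 0, 0, 0],
    [4, 0, 0, 0, 0, 0.013],
    [4, 0, 0, 0, 0, 0],
    [4, 0, 0, 0, 0, 0],
    [2, 0, 0, 0, 0, 0],
    [0, 0, 0, 0, 0, 0],
    [0, 0, 0, 0, 0, 0],
  ],
)

```text
clock: 4.25
position: [0.5854, 0.0412, 0.1697]
ee_rot: [-177.9, -41.3, 4.5]
ft_force: [-1.6, -0.4, 0.2]
width: 0.004
grip_force: 0.8
```

```bash
python3 - <<'E'
from h import *
s=arm.state();print(s["clock"],s["q"].round(1),s["position"],s["ee_rot"],s["ft_force"])
im,d=capture("wrist");save("d_wrist",im,1.25)
E
```

```text
4.25 [ -9.7   6.5 125.3  54.6  14.   25.4] [0.58537743 0.04124074 0.16968771] [-177.94624254  -41.34101314    4.49187429] [-1.57778928 -0.37492455  0.16422174]
```

View pics/d_wrist.png

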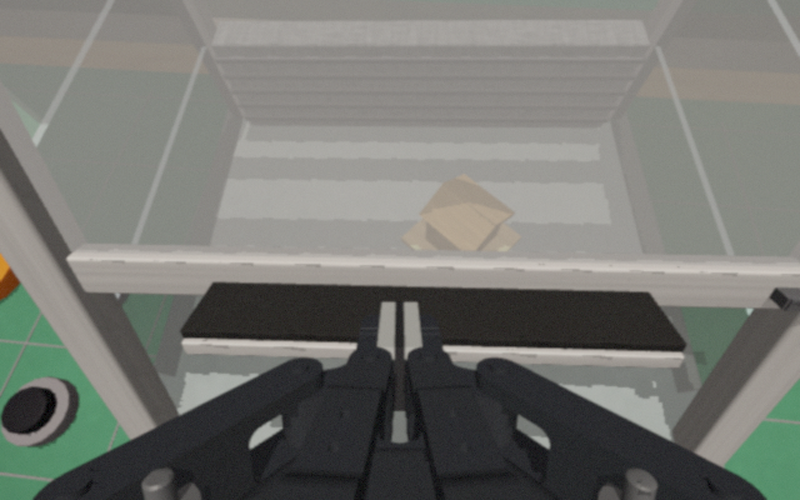

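Row limits near the wrist singularity left the arm too high, so the tips are at the rubber top of the lip, with almost no force. I'll back off, steepen the tool and come in lower and slower.

Request:
carry_out(
  motion=[
    [-1.5, 0, 1.5, 0, 0, 0],
    [-2.5, 0, 1, 0, 0, 0],
    [-3, 0, 0, 0, 0, 0],
    [-3, 0, 0, 0, 0.06, 0],
    [-3, 0, 0, 0, 0.06, 0],
    [-1, -0.5, 0, -0.02, 0.07, 0],
    [0, 0, 0, 0, 0, 0],
    [0, 0, 0, 0, 0, 0],
  ],
)

```text
clock: 5.1
position: [0.4441, 0.0358, 0.1952]
ee_rot: [-178.3, -30.5, 4.6]
ft_force: [0.1, 0.1, 0.0]
width: 0.002
grip_force: 0.0
```

```bash
python3 - <<'E'
from h import *
s=arm.state();print(s["clock"],s["q"].round(1),s["position"],s["ee_rot"],s["ft_force"])
c=camera_info("wrist");im,d=capture("wrist");P=cloud(c["mtx"],c["position"],c["attitude"],d)
V,U=np.mgrid[0:400,0:640]
B=(P[...,0]>.56)&(P[...,0]<.64)&(abs(P[...,1]-.031)<.13)&(P[...,2]>.12)&(P[...,2]<.3)
m=(im.max(-1)<60)&B
p=P[m];A=np.c_[p[:,:2],np.ones(len(p))];k=np.linalg.lstsq(A,p[:,2],rcond=None)[0]
print("rubber",len(p),np.median(p,0),k,"z at (.597,.031)",k@[.597,.031,1])
c=camera_info("top");im,d=capture("top");P=cloud(c["mtx"],c["position"],c["attitude"],d)
q=np.array([P[v,u] for v in range(180,192) for u in range(379,398) if im[v,u].max()<75 and .1<P[v,u,2]<.3]);print("ptr top",len(q),np.median(q,0))
E
```

```text
5.1 [-12.8  -7.5 126.8  19.1  33.2  58.7] [0.44413969 0.03575229 0.19522879] [-178.34119424  -30.51165596    4.56320783] [0.08838267 0.08917981 0.04832467]
rubber 5911 [0.5933465  0.02988101 0.15698102] [-0.49083832 -0.03403586  0.44847036] z at (.597,.031) 0.15438477563491976
ptr top 15 [ 0.62173502 -0.14742335  0.1463612 ]
```

Request:
carry_out(
  motion=[
    [0, -0.1, -2.2, 0, 0, 0],
    [0, -0.1, -2.2, 0, 0, 0],
    [0, -0.1, -2.3, 0, 0, 0],
    [0, -0.1, -2.3, 0, 0, 0],
    [1.5, 0, 0, 0, 0, 0],
    [1.5, 0, 0, 0, 0, 0],
    [0, 0, 0, 0, 0, 0],
    [0, 0, 0, 0, 0, 0],
  ],
)

```text
clock: 6.0
position: [0.4727, 0.0318, 0.1045]
ee_rot: [-178.3, -30.4, 4.5]
ft_force: [0.3, 0.6, -0.8]
width: -0.003
grip_force: 0.0
```

```bash
python3 - <<'E'
from h import *
s=arm.state();print(s["clock"],s["q"].round(1),s["position"],s["ee_rot"],s["ft_force"])
E
```

```text
6.0 [-12.2   4.4 133.5  37.6  16.6  39. ] [0.47267368 0.0318316  0.10446362] [-178.32706985  -30.37169913    4.52979752] [ 0.25921446  0.56442189 -0.78972049]
```

Request:
carry_out(
  motion=[
    [1.2, 0, 0, 0, 0, 0],
    [1.2, 0, 0, 0, 0, 0],
    [1.2, 0, 0, 0, 0, 0],
    [1.2, 0, 0, 0, 0, 0],
    [1.2, 0, 0, 0, 0, 0],
    [1.2, 0, 0, 0, 0, 0],
    [1.2, 0, 0, 0, 0, 0],
    [1.2, 0, 0, 0, 0, 0],
    [0, 0, 0, 0, 0, 0],
    [0, 0, 0, 0, 0, 0],
  ],
)

```text
clock: 7.0
position: [0.5674, 0.032, 0.1034]
ee_rot: [-178.3, -30.3, 4.5]
ft_force: [-0.1, 0.3, -1.4]
width: 0.003
grip_force: 0.0
```

```bash
python3 - <<'E'
from h import *
s=arm.state();print(s["clock"],s["q"].round(1),s["position"],s["ee_rot"],s["ft_force"])
c=camera_info("wrist");im,d=capture("wrist");save("e_wrist",im,1.25)
E
```

```text
7.0 [ -9.2  11.9 123.4  29.2  17.7  50. ] [0.56736888 0.03196275 0.10344473] [-178.29935749  -30.25825393    4.5111313 ] [-0.14061659  0.32824967 -1.36319646]
```

View pics/e_wrist.png

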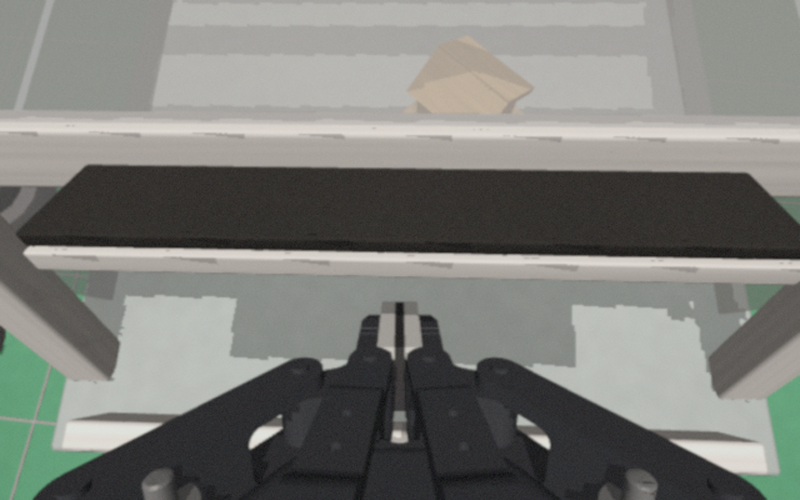

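Request:
carry_out(
  motion=[
    [0.5, 0.035, 0.866, 0, 0, 0],
    [0.5, 0.035, 0.866, 0, 0, 0],
    [0.25, 0.017, 0.433, 0, 0, 0],
    [0.25, 0.017, 0.433, 0, 0, 0],
    [0.25, 0.017, 0.433, 0, 0, 0],
    [0.25, 0.017, 0.433, 0, 0, 0],
    [0, 0, 0, 0, 0, 0],
    [0, 0, 0, 0, 0, 0],
  ],
)

```text
clock: 7.85
position: [0.5871, 0.0334, 0.1384]
ee_rot: [-178.3, -30.3, 4.5]
ft_force: [-2.1, 0.4, 0.7]
width: -0.0
grip_force: 1.3
```

```bash
cat > m.py <<'E'
from h import *
def meas(cam,tag=None):
    c=camera_info(cam);im,d=capture(cam);P=cloud(c["mtx"],c["position"],c["attitude"],d)
    if tag: np.savez("/tmp/%s.npz"%tag,im=im,d=d,P=P)
    dk=(im.max(-1)<75)&(P[...,2]>.1)&(P[...,2]<.4)
    h=np.array([.9976,.07,0]);l=np.array([-.07,.9976,0]);o=np.array([.578,.031,.153])
    e=np.array([.5*h[0],.5*h[1],.866]);n=np.array([.866*h[0],.866*h[1],-.5])
    Q=P-o;S=Q@e;N=Q@n;Y=Q@l
    m=dk&(Y<-.158)&(Y>-.26)&(abs(N)<.09)
    return im,P,S,N,Y,m
E
python3 - <<'E'
from m import *
s=arm.state();print(s["clock"],s["q"].round(1),s["position"],s["ee_rot"],s["ft_force"])
for c in ("top","wrist"):
    im,P,S,N,Y,m=meas(c,"m_"+c)
    for v,u in list(zip(*np.nonzero(m)))[::4]: print(c,v,u,S[v,u].round(4),N[v,u].round(4),Y[v,u].round(4))
E
```

```text
7.85 [ -8.5  10.2 118.4  21.   23.4  59.2] [0.58714058 0.03340784 0.13837476] [-178.29824948  -30.28572201    4.50242054] [-2.09970608  0.44152134  0.68752258]
top 125 386 0.1988 0.0528 -0.1725
top 130 386 0.1889 0.0474 -0.1723
top 148 397 0.1232 0.0568 -0.2066
top 150 397 0.1239 0.0489 -0.2047
top 152 395 0.1215 0.0452 -0.1993
top 153 396 0.1256 0.0368 -0.1995
top 154 396 0.1224 0.0368 -0.1998
top 155 396 0.1204 0.0355 -0.1997
top 156 396 0.1181 0.0345 -0.1998
top 157 396 0.1165 0.0328 -0.1996
top 158 396 0.1135 0.0325 -0.1998
top 158 402 0.1144 0.0296 -0.2136
top 158 406 0.1164 0.0261 -0.2221
top 159 398 0.1147 0.027 -0.2033
top 159 402 0.1162 0.0242 -0.2121
top 159 406 0.1141 0.0251 -0.2222
top 160 398 0.115 0.0233 -0.2024
top 160 402 0.1127 0.0244 -0.2126
top 160 406 0.11 0.026 -0.2229
top 161 398 0.1111 0.024 -0.203
top 185 386 0.0254 0.0296 -0.1825
top 185 390 0.0228 0.0307 -0.1933
top 186 379 0.027 0.0269 -0.1638
top 186 383 0.0237 0.0286 -0.1747
top 188 380 -0.0049 0.049 -0.1729
```

Request:
carry_out(
  motion=[
    [0.3, 0.021, 0.52, 0, 0, 0],
    [0.3, 0.021, 0.52, 0, 0, 0],
    [0.3, 0.021, 0.52, 0, 0, 0],
    [0.3, 0.021, 0.52, 0, 0, 0],
    [0.3, 0.021, 0.52, 0, 0, 0],
    [0.3, 0.021, 0.52, 0, 0, 0],
    [0.3, 0.021, 0.52, 0, 0, 0],
    [0.3, 0.021, 0.52, 0, 0, 0],
    [0.3, 0.021, 0.52, 0, 0, 0],
    [0.3, 0.021, 0.52, 0, 0, 0],
    [0.3, 0.021, 0.52, 0, 0, 0],
    [0, 0, 0, 0, 0, 0],
  ],
)

```text
clock: 9.15
position: [0.6218, 0.0355, 0.1973]
ee_rot: [-178.4, -30.5, 4.5]
ft_force: [-2.8, 0.2, 0.6]
width: -0.002
grip_force: 1.0
```

Request:
carry_out(
  motion=[
    [0, 0, 0, 0, 0, 0],
    [0, 0, 0, 0, 0, 0],
  ],
)

```text
clock: 9.35
position: [0.6219, 0.0351, 0.1967]
ee_rot: [-178.4, -30.5, 4.5]
ft_force: [-0.3, -0.3, 0.2]
width: -0.002
grip_force: 0.1
```

```bash
python3 - <<'E'
from m import *
s=arm.state();print(s["clock"],s["q"].round(1),s["position"],s["ee_rot"],s["ft_force"])
for c in ("top","wrist"):
    im,P,S,N,Y,m=meas(c,"m_"+c)
    save("f_"+c,im[130:200,360:440] if c=="top" else im,8 if c=="top" else 1.25)
    for v,u in list(zip(*np.nonzero(m&(N<.033))))[::3]: print(c,v,u,S[v,u].round(4),N[v,u].round(4),Y[v,u].round(4))
E
```

```text
9.35 [ -7.6   8.8 109.9  14.5  32.5  67.2] [0.62188821 0.03514998 0.19672339] [-178.37333362  -30.4978885     4.49158115] [-0.34073333 -0.25214239  0.16329486]
top 155 397 0.1227 0.0326 -0.2013
top 156 398 0.1217 0.0299 -0.2032
top 158 396 0.1167 0.0291 -0.1987
top 158 399 0.1158 0.029 -0.206
top 158 404 0.1143 0.029 -0.2183
top 158 407 0.1173 0.0248 -0.2241
top 159 398 0.1148 0.0269 -0.2033
top 159 401 0.1137 0.0272 -0.2107
top 159 404 0.1153 0.0245 -0.2171
top 159 407 0.1153 0.0235 -0.224
top 160 398 0.1138 0.0246 -0.2028
top 160 401 0.1118 0.0257 -0.2105
top 160 405 0.1117 0.0246 -0.2199
top 161 396 0.105 0.0311 -0.2004
top 161 399 0.1114 0.0233 -0.2052
top 165 394 0.0953 0.0279 -0.1958
top 166 380 0.093 0.0315 -0.1625
top 166 383 0.0937 0.0297 -0.1694
top 166 386 0.0925 0.0299 -0.1769
top 166 389 0.0923 0.0292 -0.1841
top 166 392 0.0895 0.031 -0.1922
top 167 380 0.0918 0.0291 -0.1621
top 167 383 0.0928 0.0272 -0.169
```

View pics/f_top.png

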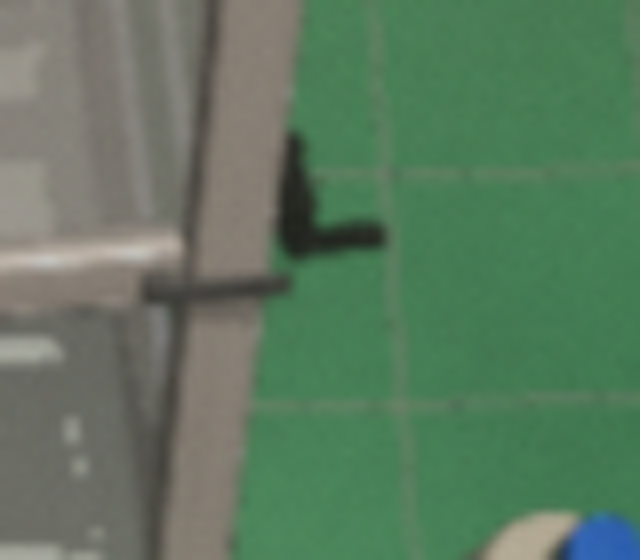

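Enlarged top crop: the pointer bar ends at (285,284) and the clip finger is at (310–385,237), so about 20 mm remain. I'll push 19 mm more, back off and check from the front, looking nearly square to the window.

Request:
carry_out(
  motion=[
    [0.24, 0.017, 0.41, 0, 0, 0],
    [0.24, 0.017, 0.41, 0, 0, 0],
    [0.24, 0.017, 0.41, 0, 0, 0],
    [0.24, 0.017, 0.41, 0, 0, 0],
    [0, 0, 0, 0, 0, 0],
    [0, 0, 0, 0, 0, 0],
  ],
)

```text
clock: 10.05
position: [0.6308, 0.0361, 0.2129]
ee_rot: [-178.3, -30.4, 4.5]
ft_force: [-1.3, -0.4, -0.4]
width: 0.003
grip_force: 0.7
```

Request:
carry_out(
  motion=[
    [-0.5, -0.03, -0.87, 0, 0, 0],
    [-0.75, -0.03, -1.3, 0, 0, 0],
    [-2.5, 0, 0, 0, 0, 0],
    [-3, 0, 0, 0, 0, 0],
    [-3, 0, 0, 0, -0.06, 0],
    [-3, 0, 1, 0, -0.06, 0],
    [-3, 0, 2, 0, -0.05, 0],
    [-3, 0, 2, 0, -0.05, 0],
    [-1, 0, 2, 0, -0.05, 0],
    [0, 0, 1.5, 0, 0, 0],
    [0, 0, 0, 0, 0, 0],
    [0, 0, 0, 0, 0, 0],
  ],
)

```text
clock: 11.25
position: [0.4329, 0.0353, 0.2756]
ee_rot: [179.9, -45.8, 5.6]
ft_force: [-0.4, -0.5, -0.6]
width: -0.001
grip_force: 0.0
```

```bash
python3 - <<'E'
from m import *
s=arm.state();print(s["clock"],s["q"].round(1),s["position"],s["ee_rot"],s["ft_force"])
im,P,S,N,Y,m=meas("wrist","m_wrist")
m&=(N<.036);v,u=np.nonzero(m);print(len(v))
if len(v):
    print(u.min(),u.max(),v.min(),v.max())
    for y0 in np.arange(-.23,-.158,.004):
        k=m&(abs(Y-y0)<.002)
        if k.sum(): print(round(y0,3),k.sum(),S[k].mean().round(4),N[k].mean().round(4),np.nonzero(k)[0].mean().round(2))
    a,b=max(0,v.min()-20),v.max()+25;c,e=max(0,u.min()-20),min(640,u.max()+20)
    print(a,b,c,e);save("g_crop",im[a:b,c:e],min(6,750/(e-c),550/(b-a)))
E
```

```text
11.25 [-19.3 -19.2 130.2  35.7  30.9  40.4] [0.43286618 0.03529761 0.27559071] [179.87753669 -45.79708321   5.61086443] [-0.43631835 -0.51779373 -0.56308557]
559
512 593 35 61
-0.226 16 0.1121 0.0229 48.94
-0.222 29 0.1119 0.0226 49.1
-0.218 32 0.112 0.0225 48.94
-0.214 29 0.1116 0.0222 49.45
-0.21 33 0.1119 0.0223 48.91
-0.206 78 0.1123 0.0268 47.86
-0.202 142 0.1118 0.0275 48.32
-0.198 139 0.1128 0.031 46.73
-0.194 14 0.1098 0.0284 50.57
-0.19 8 0.1096 0.0283 50.75
-0.186 14 0.1098 0.0281 50.43
-0.182 9 0.11 0.0285 50.0
-0.178 7 0.11 0.028 50.0
-0.174 2 0.1087 0.0276 51.5
-0.17 1 0.1107 0.0283 49.0
-0.166 4 0.1094 0.0281 50.5
-0.162 1 0.1088 0.0285 51.0
15 86 492 613
```

View pics/g_crop.png

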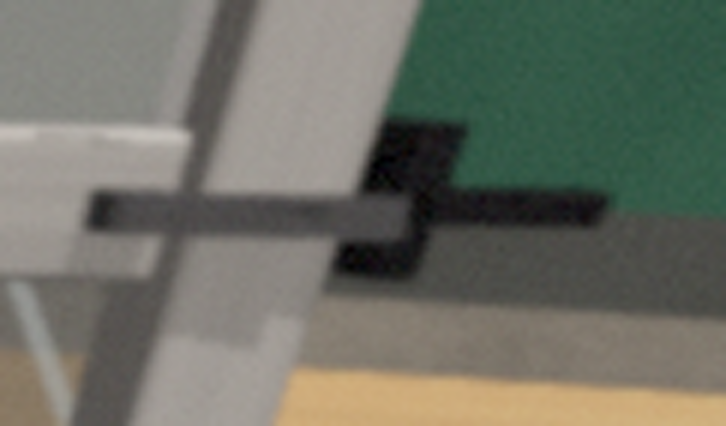

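```bash
python3 - <<'E'
from m import *
z=np.load("/tmp/m_wrist.npz");im,P=z["im"],z["P"]
g=im.astype(float).mean(-1)
for u in (520,525,530,535,538,541): print("p",u,[(v,int(g[v,u])) for v in range(44,60)])
for u in (570,575,580,585): print("c",u,[(v,int(g[v,u])) for v in range(42,57)])
h=np.array([.9976,.07,0]);o=np.array([.578,.031,.153]);e=np.array([.5*h[0],.5*h[1],.866])
for u in (525,535,575,585): print(u,[round(float((P[v,u]-o)@e)*1000,1) for v in range(44,57)])
E
```

```text
p 520 [(44, 152), (45, 144), (46, 128), (47, 100), (48, 82), (49, 78), (50, 71), (51, 70), (52, 75), (53, 77), (54, 82), (55, 86), (56, 86), (57, 83), (58, 86), (59, 91)]
p 525 [(44, 92), (45, 100), (46, 103), (47, 87), (48, 82), (49, 79), (50, 76), (51, 76), (52, 78), (53, 82), (54, 104), (55, 127), (56, 133), (57, 132), (58, 131), (59, 133)]
p 530 [(44, 155), (45, 158), (46, 147), (47, 111), (48, 80), (49, 76), (50, 74), (51, 73), (52, 73), (53, 83), (54, 105), (55, 126), (56, 133), (57, 133), (58, 134), (59, 135)]
p 535 [(44, 155), (45, 154), (46, 146), (47, 111), (48, 86), (49, 75), (50, 72), (51, 71), (52, 73), (53, 81), (54, 102), (55, 123), (56, 130), (57, 134), (58, 134), (59, 131)]
p 538 [(44, 154), (45, 154), (46, 147), (47, 113), (48, 81), (49, 71), (50, 71), (51, 72), (52, 71), (53, 79), (54, 99), (55, 125), (56, 134), (57, 135), (58, 132), (59, 135)]
p 541 [(44, 155), (45, 154), (46, 147), (47, 119), (48, 89), (49, 69), (50, 68), (51, 74), (52, 77), (53, 83), (54, 96), (55, 126), (56, 134), (57, 133), (58, 136), (59, 135)]
c 570 [(42, 69), (43, 66), (44, 68), (45, 66), (
[... 259 characters left out ...]
, 66)]
c 580 [(42, 68), (43, 70), (44, 71), (45, 62), (46, 44), (47, 31), (48, 29), (49, 26), (50, 28), (51, 27), (52, 37), (53, 67), (54, 75), (55, 74), (56, 75)]
c 585 [(42, 68), (43, 69), (44, 69), (45, 66), (46, 51), (47, 37), (48, 26), (49, 22), (50, 23), (51, 28), (52, 41), (53, 64), (54, 70), (55, 76), (56, 74)]
525 [114.4, 113.5, 112.7, 112.3, 111.4, 110.7, 109.8, 108.9, 108.2, 107.4, 106.0, 105.1, 104.4]
535 [114.7, 113.8, 112.9, 112.5, 111.7, 111.0, 110.0, 109.2, 108.3, 107.5, 106.8, 105.4, 104.4]
575 [21.7, 16.8, 114.1, 113.5, 112.7, 111.9, 111.1, 110.3, 109.4, -22.0, -27.2, -32.2, -37.6]
585 [23.3, 17.9, 114.3, 113.7, 112.8, 111.9, 111.3, 110.5, 109.6, -21.1, -25.6, -30.6, -35.5]
```

Enlarged crop: the pointer's centreline (row 213) sits slightly below the clip finger's (row 207), and row profiles plus depth give about 2 mm to go. I'll return to the same tool pose and nudge it 2 mm.

```bash
python3 - <<'E'
from h import *
s=arm.state()
A=Ro.from_euler('xyz',s["ee_rot"],degrees=True);B=Ro.from_euler('xyz',[-178.3,-30.4,4.5],degrees=True)
print((B*A.inv()).as_rotvec(), s["position"], (np.array([.6188,.0353,.192])-s["position"])*100)
E
```

```text
[5.21917430e-04 2.67987173e-01 1.96134773e-04] [0.43264263 0.03551555 0.27474124] [18.61573709 -0.0215554  -8.27412404]
```

Request:
carry_out(
  motion=[
    [0, 0, -2.3, 0, 0.067, 0],
    [0, 0, -2, 0, 0.067, 0],
    [0, 0, -2, 0, 0.067, 0],
    [0, 0, -2, 0, 0.067, 0],
    [3.2, 0, 0, 0, 0, 0],
    [3.2, 0, 0, 0, 0, 0],
    [3.2, 0, 0, 0, 0, 0],
    [3.2, 0, 0, 0, 0, 0],
    [3.2, 0, 0, 0, 0, 0],
    [2.6, 0, 0, 0, 0, 0],
    [0, 0, 0, 0, 0, 0],
    [0, 0, 0, 0, 0, 0],
  ],
)

```text
clock: 12.5
position: [0.6182, 0.0361, 0.1898]
ee_rot: [-178.3, -30.2, 4.5]
ft_force: [-0.9, 0.4, -0.3]
width: 0.001
grip_force: 0.0
```

Request:
carry_out(
  motion=[
    [0.5, 0, 0.9, 0, 0, 0],
    [0.4, 0, 0.72, 0, 0, 0],
    [0.2, 0, 0.36, 0, 0, 0],
    [0.1, 0, 0.2, 0, 0, 0],
    [0.08, 0, 0.15, 0, 0, 0],
    [0.08, 0, 0.15, 0, 0, 0],
    [0, 0, 0, 0, 0, 0],
    [0, 0, 0, 0, 0, 0],
  ],
)

```text
clock: 13.3
position: [0.6313, 0.0357, 0.2165]
ee_rot: [-178.3, -30.3, 4.5]
ft_force: [-4.8, 0.1, -0.4]
width: 0.002
grip_force: 2.0
```

```bash
python3 - <<'E'
from h import *
s=arm.state();print(s["clock"],s["position"],s["ee_rot"],s["ft_force"],s["grip_force"])
E
```

```text
13.3 [0.63128276 0.03570496 0.21652567] [-178.30787779  -30.31433465    4.50938066] [-4.84217358  0.05820638 -0.43293369] 2.005074368789792
```

Request:
carry_out(
  motion=[
    [-0.5, -0.03, -0.87, 0, 0, 0],
    [-0.75, -0.03, -1.3, 0, 0, 0],
    [-2.5, 0, 0, 0, 0, 0],
    [-3, 0, 0, 0, 0, 0],
    [-3, 0, 0, 0, -0.06, 0],
    [-3, 0, 1, 0, -0.06, 0],
    [-3, 0, 2, 0, -0.05, 0],
    [-3, 0, 2, 0, -0.05, 0],
    [-1, 0, 2, 0, -0.05, 0],
    [0, 0, 1.5, 0, 0, 0],
    [0, 0, 0, 0, 0, 0],
    [0, 0, 0, 0, 0, 0],
  ],
)

```text
clock: 14.5
position: [0.4352, 0.0345, 0.2811]
ee_rot: [179.8, -46.0, 5.6]
ft_force: [0.1, 0.4, -0.6]
width: -0.001
grip_force: 0.0
```

```bash
python3 - <<'E'
from m import *
s=arm.state();print(s["clock"],s["q"].round(1),s["position"],s["ee_rot"],s["ft_force"])
im,P,S,N,Y,m=meas("wrist","m_wrist2");g=im.astype(float).mean(-1)
for u in (525,530,535,541,570,575,580,585):
    print(u,[(v,int(g[v,u]),round(S[v,u]*1000,1)) for v in range(42,58)])
E
```

```text
14.5 [-19.3 -19.3 129.5  35.2  31.4  41.1] [0.43518685 0.03454918 0.28105713] [179.83286246 -45.95198203   5.62927984] [ 0.06534762  0.40034266 -0.62096576]
525 [(42, 121, np.float64(122.5)), (43, 126, np.float64(121.7)), (44, 135, np.float64(120.9)), (45, 137, np.float64(120.1)), (46, 141, np.float64(119.3)), (47, 145, np.float64(118.4)), (48, 148, np.float64(117.6)), (49, 151, np.float64(116.7)), (50, 147, np.float64(115.9)), (51, 127, np.float64(115.2)), (52, 98, np.float64(114.6)), (53, 72, np.float64(113.7)), (54, 67, np.float64(113.0)), (55, 70, np.float64(112.2)), (56, 72, np.float64(111.3)), (57, 74, np.float64(110.5))]
530 [(42, 154, np.float64(122.6)), (43, 156, np.float64(121.9)), (44, 155, np.float64(121.0)), (45, 156, np.float64(120.2)), (46, 157, np.float64(119.4)), (47, 155, np.float64(118.5)), (48, 156, np.float64(117.8)), (49, 154, np.float64(116.8)), (50, 151, np.float64(115.9)), (51, 131, np.float64(115.1)), (52, 96, np.float64(114.7)), (53, 79, np.float64(113.9)), (54, 76, np.float64(113.0)), (55, 74, np.float64(112.0)), (56, 77, np.float64(111.3)), (57, 77, np.fl
[... 2096 characters left out ...]
 np.float64(8.9)), (50, 69, np.float64(4.4)), (51, 72, np.float64(-0.8)), (52, 71, np.float64(-4.7)), (53, 65, np.float64(-9.3)), (54, 44, np.float64(114.2)), (55, 26, np.float64(113.5)), (56, 21, np.float64(112.7)), (57, 25, np.float64(111.7))]
585 [(42, 69, np.float64(43.8)), (43, 70, np.float64(38.9)), (44, 71, np.float64(34.0)), (45, 70, np.float64(29.2)), (46, 71, np.float64(24.6)), (47, 67, np.float64(19.1)), (48, 74, np.float64(14.9)), (49, 71, np.float64(9.7)), (50, 69, np.float64(4.4)), (51, 70, np.float64(-0.4)), (52, 74, np.float64(-3.6)), (53, 66, np.float64(-8.6)), (54, 52, np.float64(114.2)), (55, 29, np.float64(113.5)), (56, 22, np.float64(112.8)), (57, 21, np.float64(111.8))]
```

The pointer is now level with the clip to within 1 mm: the centres are at 111.8 and 111.7 mm along the slope. Next is the small black button.

Request:
carry_out(
  motion=[
    [0, 3, 0, -0.013, 0.133, 0],
    [0, 4, 0, -0.013, 0.133, 0],
    [0, 4, 0, -0.013, 0.133, 0],
    [1.5, 4, 0, -0.013, 0.133, 0],
    [2, 4, 0, -0.013, 0.133, 0],
    [2.2, 4, -1, -0.013, 0.133, 0],
    [2.5, 4, -3, 0, 0, 0],
    [2.5, 0, -4, 0, 0, 0],
    [0, 0, -4, 0, 0, 0],
    [0, 0, 0, 0, 0, 0],
    [0, 0, 0, 0, 0, 0],
  ],
)

```text
clock: 15.65
position: [0.5366, 0.2583, 0.1575]
ee_rot: [-177.7, -9.6, 5.8]
ft_force: [1.2, -0.1, 0.4]
width: 0.001
grip_force: 0.0
```

```bash
python3 - <<'E'
from h import *
s=arm.state();print(s["clock"],s["q"].round(1),s["position"],s["ee_rot"],s["ft_force"])
c=camera_info("wrist");im,d=capture("wrist");P=cloud(c["mtx"],c["position"],c["attitude"],d)
save("h_fan",im,1.25)
def btn(im,P,tag):
    m=(im.max(-1)<60)&(abs(P[...,0]-.543)<.03)&(abs(P[...,1]-.304)<.03)&(P[...,2]>.008)&(P[...,2]<.04)
    p=P[m];print(tag,len(p),p.mean(0),p.min(0),p.max(0))
btn(im,P,"now")
z=np.load("/tmp/w.npz");btn(z["im"],cloud(z["K"],z["p"],z["a"],z["d"]),"before")
z=np.load("/tmp/top.npz");btn(z["im"],np.load("/tmp/P.npy"),"top")
E
```

```text
15.65 [1.900e+01 1.610e+01 9.890e+01 1.000e-01 5.510e+01 1.029e+02] [0.53655204 0.25826066 0.15753483] [-177.72169981   -9.55381969    5.83316592] [ 1.22637151 -0.09241201  0.3848235 ]
now 821 [0.54197106 0.30656879 0.02266118] [0.5277712  0.29167134 0.01877882] [0.5571583  0.32144955 0.02512852]
before 384 [0.53939913 0.30368931 0.02157339] [0.52598575 0.2833581  0.00805201] [0.55451102 0.32120991 0.02502928]
top 75 [0.54179223 0.30534422 0.02174452] [0.52854319 0.29213135 0.0177747 ] [0.55472657 0.31928481 0.02709778]
```

View pics/h_fan.png

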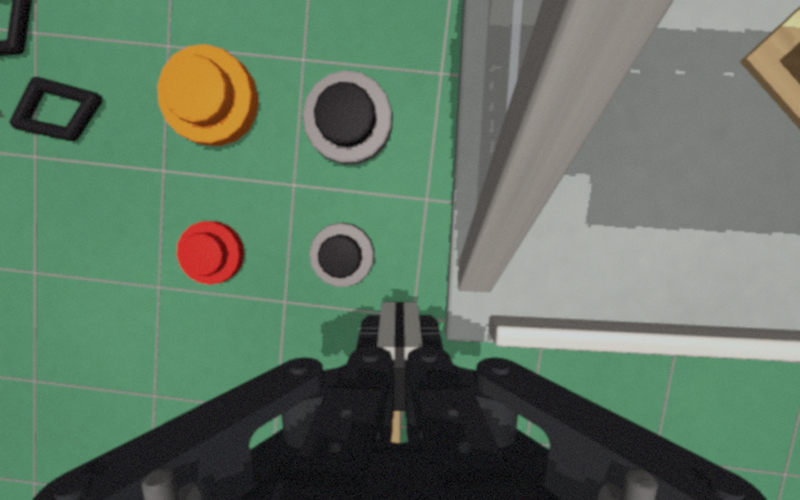

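Picture: the small black button is at (341,256), grey-ringed, with the larger one at (346,115). The fingertips at (400,305) are to its right. I'll move over it.

Request:
carry_out(
  motion=[
    [0, 2.4, 0, -0.02, 0.083, 0],
    [0.5, 2.4, 0, -0.02, 0.083, 0],
    [0, 0, -3, 0, 0, 0],
    [0, 0, -3, 0, 0, 0],
    [0, 0, -3, 0, 0, 0],
    [0, 0, 0, 0, 0, 0],
    [0, 0, 0, 0, 0, 0],
  ],
)

```text
clock: 16.4
position: [0.5433, 0.3065, 0.0714]
ee_rot: [-178.9, -0.3, 5.9]
ft_force: [-0.3, 0.2, 0.7]
width: -0.0
grip_force: 0.0
```

```bash
python3 - <<'E'
from h import *
s=arm.state();print(s["clock"],s["q"].round(1),s["position"],s["ee_rot"],s["ft_force"])
E
```

```text
16.4 [ 22.5  27.1  94.1   1.1  58.3 106. ] [0.54332116 0.30648813 0.07142571] [-178.94338787   -0.25254383    5.89788795] [-0.30940309  0.24767643  0.73846945]
```

Request:
carry_out(
  motion=[
    [0, 0, -2, 0, 0, 0],
    [0, 0, -1.5, 0, 0, 0],
    [0, 0, -0.5, 0, 0, 0],
    [0, 0, -0.3, 0, 0, 0],
    [0, 0, 0, 0, 0, 0],
  ],
)

```text
clock: 16.9
position: [0.5433, 0.3064, 0.0279]
ee_rot: [-179.0, -0.2, 5.9]
ft_force: [-0.1, -0.2, 2.9]
width: 0.001
grip_force: 1.0
```

Request:
carry_out(
  motion=[
    [0, 0, -0.15, 0, 0, 0],
    [0, 0, -0.15, 0, 0, 0],
    [0, 0, 0, 0, 0, 0],
  ],
)

```text
clock: 17.2
position: [0.5432, 0.3064, 0.0241]
ee_rot: [-179.0, -0.2, 5.9]
ft_force: [0.5, -0.5, 4.0]
width: -0.001
grip_force: 2.4
```

Request:
carry_out(
  motion=[
    [0, 0, -0.1, 0, 0, 0],
    [0, 0, -0.1, 0, 0, 0],
    [0, 0, 0, 0, 0, 0],
  ],
)

```text
clock: 17.5
position: [0.5433, 0.3064, 0.0239]
ee_rot: [-179.0, -0.3, 5.9]
ft_force: [-2.4, -0.5, 14.9]
width: -0.0
grip_force: 7.6
```

The force jumped to 15 N with no further travel, so the button is fully pressed. I'll release straight up and move clear.

Request:
carry_out(
  motion=[
    [0, 0, 0.5, 0, 0, 0],
    [0, 0, 1, 0, 0, 0],
    [0, 0, 3, 0, 0, 0],
    [0, 0, 4, 0, 0, 0],
    [0, 0, 4, 0, 0, 0],
    [0, 0, 3, 0, 0, 0],
    [0, 0, 0, 0, 0, 0],
    [0, 0, 0, 0, 0, 0],
    [0, 0, 0, 0, 0, 0],
  ],
)

```text
clock: 18.4
position: [0.5408, 0.3055, 0.1745]
ee_rot: [-179.1, 0.1, 5.9]
ft_force: [-0.1, 0.1, 0.8]
width: -0.001
grip_force: 0.0
```

```bash
python3 - <<'E'
from m import *
s=arm.state();print(s["clock"],s["position"],s["ft_force"],s["qvel"].round(2))
im,P,S,N,Y,m=meas("top")
for a,b,t in ((-.23,-.205,"clip"),(-.19,-.16,"ptr")):
    k=m&(Y>a)&(Y<b)&(N<.036)&(S>.08)&(S<.13);print(t,k.sum(),np.median(S[k]).round(4),np.median(N[k]).round(4))
c=camera_info("wrist");im,d=capture("wrist");P=cloud(c["mtx"],c["position"],c["attitude"],d)
m=(im.max(-1)<60)&(abs(P[...,0]-.543)<.03)&(abs(P[...,1]-.304)<.03)&(P[...,2]>.008)&(P[...,2]<.04)
p=P[m];print("btn",len(p),p.mean(0))
for n in ("glue_mid","tape_mid","strips_mid"):
    capture("top") if n=="glue_mid" else None
    r=regions_of("top",n); print(n,r[0]["box"] if r else None)
E
```

```text
18.4 [0.54078707 0.3055264  0.1745091 ] [-0.12562082  0.11964616  0.84984414] [-0.05  0.62  0.42 -0.1  -0.01 -0.01]
clip 26 0.114 0.0257
ptr 23 0.1128 0.0292
btn 746 [0.54251274 0.30730897 0.0226565 ]
glue_mid [413.9, 197.1, 27.2, 23.9]
tape_mid [388.3, 241.5, 34.3, 36.8]
strips_mid [220.9, 261.1, 24.1, 44.1]
```

The window stands level with the clip (within about 1 mm), the button has sprung back, the bottle, tape and strips are where they were, and the arm is clear.

```bash
python3 -c "
from workcell import arm
print(arm.hand_in())"
```

```text
the job is handed in; nothing more can be done
None
```

The job is handed in: the window stands at the clip (within about 1 mm by camera), pushed up from under the lip, and the small black button was then pressed fully and sprang back; on the first approach the fingertips came in too high, brushed the top of the lip and set the window down by about 2 mm.

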